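# Open the warmer's filler cap

## Robot

A 7-joint arm with a two-finger parallel gripper is mounted at the origin on the work surface. World frame = base frame: x ahead of the robot, y to its left, z up, the work surface at z = 0. Lengths are in mm, angles in degrees, forces in N, time in s.
With the tool pointing down it reaches from about 425 to 925 mm from the base axis. Payload 6.8 kg.
Tool frame: the origin (TCP) lies at the very end of the fingers, on their centre line; the grasp point (between the pads) lies 19 mm behind it; z points along the fingers, y is the line along which they close (so a half turn about z gives the same grasp; the last joint's range is limited). The gripper opens to 85 mm and grips with 20 to 120 N. Pads are 22 mm wide; open, the fingers measure 114 mm over their backs; the gripper's body (76 mm by 85 mm) begins 54 mm behind the grasp point. The pads swing forward as they close: fully open they stand 13 mm farther back than shut.
Start: joints at [-82.626, 27.33, 1.283, 89.118, -0.659, 63.558, -4.761], TCP at [158.345, 656.181, 231.308] pointing down, gripper open.
Joint ranges: [-169.35, 169.35], [-19.33, 120.38], [-80.79, 83.38], [13.8, 139.57], [-78.32, 258.32], [9.67, 109.79], [-169.56, 169.56]. Speed limits (degrees/s): [136.94, 136.94, 180, 180, 180, 180, 180].

## Interface

Orientations are given as a 3x3 rotation matrix whose columns are the frame's x, y, z axes.
In Python, from rig import * gives the robot as it stands.
- The arm moves only by the tool servo_tool, never from a script. Its argument "deltas" is a list of rows, each an object with "slide": the shift along the tool's x, y, z in m, a list of three; "yaw": the turn about the tool's z in degrees. In form: [{"slide": [x, y, z], "yaw": yaw}, ...]. A call has 1 to 10 rows; each row is the pose to reach, as a shift and turn from the pose commanded when the call began, along the tool's axes at that moment; what a row does not reach only later rows make up. A row lasts 1/8 s, in which the tool goes at most 62.5 mm and 10.7 degrees, less where a joint would pass 70% of its speed; a pose out of reach is approached as far as the arm can. A call with a gripper value outside its range is refused whole. "claw" is the closure, from 0 (fully open) to 1 (shut), set as the call begins (left out, the last holds). The fingers move at their own pace and stop on an object; "grip_force" is the grip in N (left out, the last holds). Time passes only in rows, so rows that repeat a pose let the fingers close. It gives the time, the measured TCP pose, the force, the opening and the grip force at its end, in the units of the state.
- sense(): the state, without advancing time (a new reading comes with each control period).
- read_camera(name): name is "scene" or "top" or "wrist"; returns the picture (420x560x3 uint8, red, green, blue); there is no depth.
- camera_params(name): a dict with "K" (3x3 intrinsics, pixels), "rvec" (rotation vector, rad) and "tvec" (3), from world to camera coordinates, as OpenCV has them. Camera axes: x right, y down, z forward; pixel columns grow to the right and rows downward; lengths in mm; the calibration is good to about 2 mm. A picture is of the moment at which its call begins: read the wrist's pose just before it. camera_params takes no time and is no camera call; for the wrist camera it gives the pose at the moment of the call.
- job_done(): hands the job in; it is judged then, once.
The state is a dict: "time_s": time; "joint_pos": joint angles; "dq": joint speeds; "joint_torque": joint torques, N m; "tool_pos": TCP position; "ee_rot": TCP orientation; "ft_force": force on the tool from outside, world axes, zero at the start; "ft_torque": the same for the moment, N m; "opening": finger opening in mm; "finger_force": force on a finger pad.
Only numpy, scipy, OpenCV 4.12 (cv2) and the standard library are available. Lean on these libraries where they do the work, as an engineer would, in place of code of your own. Each camera call takes 0.05 s, during which the arm holds its last target. There are 200 camera calls.

## Task

Take the melting pot by its arched handle off the warmer's stand first, and set it down upright, wholly on the round cork mat, and let go of it. Then unscrew the warmer's blue filler cap: nobody remembers whether it has a left- or a right-hand thread, so find out by trying which way it turns, turn it loose and lift it off. Finish while still holding the cap upright in the gripper, a hand's breadth higher than it sat and resting on nothing else, and leave the other things on the table where they are.

Things in the scene. Friction and masses are not known exactly. Their poses are not given: they have to be found in the camera images.
- warmer: Fixed grey water-bath warmer, a box 180 (x) x 320 (y) x 70 mm high; origin under its centre on the table, z up. On its flat top: the dark round pot stand (diameter 90 mm, 28 mm high) centred at y = -67.5 mm, and the filler neck with the blue cap at y = +57.5 mm (warmer frame, x = 0).
- stand_top (a point): Centre of the top face of the pot stand, 98 mm above the table.
- neck (a point): Point on the axis of the filler neck, on the warmer's flat top 70 mm above the table; axes as the warmer's. The steel neck, 23.5 mm tall, is hidden inside the cap. Its coarse thread is either right-hand (loosens counter-clockwise seen from above) or left-hand (loosens clockwise); this changes from start to start and cannot be seen.
- cap_mid (a point): Centre of the loose blue filler cap (65 to 105 g), 26 mm above its underside. Round, 52 mm tall: the upper 27 mm is a solid ribbed grip head of diameter 54 mm, below it a hollow skirt of diameter 51 mm that stands on the warmer's top when shut. z is its axis (up), x points along the white stripe on its top; shut, x lies within 0.06 rad of the neck's x.
- cap_top (a point): Centre of the cap's flat top, axes as the cap's. The wrong way the cap stops hard within 0.15 rad. The right way it turns easily, without rising, and is free to lift straight off when 1.0 to 1.9 rad from shut (hard stop near 2.1); before that it has only 1.5 mm of play upwards.
- pot_mid (a point): Centre of the loose lidded aluminium melting pot (0.35 to 0.7 kg), half-way up its body, on its axis, 41 mm above its underside; body diameter 96 mm (lid 100 mm), 82 mm tall, z up. It starts upright on the pot stand.
- pot_handle (a point): Middle of the pot's handle bar, on the pot's axis, 137 mm above the pot's underside. The bar is level, a dark wooden round 13 mm thick and 76 mm long, running along this point's x; thin steel arms join its ends to the pot's sides. The lid's small black knob ends 38 mm below the bar's underside.
- mat: Fixed round cork mat on the table, diameter 180 mm, 5 mm thick; origin at the centre of its underside.
- cone_cream: Bystander: cream cone 170 mm tall on a white plate of diameter 108 mm; origin under the plate.
- cone_red: Bystander: red cone 110 mm tall on a white plate of diameter 88 mm; origin under the plate.
- cone_small: Bystander: cream cone 100 mm tall on a white plate of diameter 88 mm; origin under the plate.
- jar: Bystander: jar with a red lid, diameter 64 mm, 85 mm tall; origin under it.
- bowl: Bystander: blue bowl, diameter 110 mm, 45 mm tall; origin under it.
- spatula: Bystander: spatula lying on the table; origin at the centre of its underside, x along its length.
There are look-alikes about, which are no part of the job. What is shaped like the part that bears pot_mid but purple or yellow is not meant.

How it is judged:
By the outcome, as a careful person would: the job done as asked, in the order asked, and still so for the second after the job is handed in, while the arm keeps its last pose, push and grip.
It also fails if it takes over 72 s, if anything falls off the work surface, if the arm or the gripper's body presses on something with over 40 N, if the wrist force passes 120 N, or if a joint passes its speed limit or range.

## Working session

There is one attempt and no reset: what is moved stays moved. The work goes in short steps, Python scripts to look and compute and a tool call to move; the robot and the scene stay as the last step left them, time stands still between calls to the robot, and variables do not carry over. Pictures are saved under pics/ and viewed, at most 10 in all, crops included, and the job is handed in when it is done.

Besides the shell and the picture viewer there is one more tool, called after "Call:" as name(argument=value, ...) on one line, values as JSON. servo_tool: Moves the arm, as the interface text tells. Its arguments: {"type":"object","properties":{"deltas":{"type":"array","items":{"type":"object","properties":{"slide":{"type":"array","items":{"type":"number"}},"yaw":{"type":"number"}}}},"claw":{"type":"number"},"grip_force":{"type":"number"}},"required":["deltas"]}

```bash
mkdir -p pics && python3 - <<'E'
from rig import *
import cv2,numpy as np
s=sense();print(s['time_s'],s['tool_pos'],s['ee_rot'],s['opening'])
for n in('scene','top'):
    cv2.imwrite(f'pics/{n}0.png',read_camera(n)[:,:,::-1])
    print(n,camera_params(n))
E
```

```text
0.0 [158.21755815 655.57661271 230.30365619] [[-9.72105351e-01  2.34544439e-01 -3.04996175e-04]
 [ 2.34544599e-01  9.72103620e-01 -1.83922867e-03]
 [-1.34892972e-04 -1.85945924e-03 -9.99998262e-01]] 85.20077159802825
scene {'K': array([[438.88271627,   0.        , 283.38805395],
       [  0.        , 438.88271627, 213.70915326],
       [  0.        ,   0.        ,   1.        ]]), 'rvec': array([ 1.07575664,  2.44177322, -0.98423142]), 'tvec': array([ 405.78691417, -193.19802621, 1739.07887438])}
top {'K': array([[538.85325786,   0.        , 277.28165834],
       [  0.        , 538.85325786, 205.77554432],
       [  0.        ,   0.        ,   1.        ]]), 'rvec': array([ 2.11537614, -2.1224278 ,  0.20720061]), 'tvec': array([  11.84882495,  613.9858315 , 1808.7241571 ])}
```

View pics/scene0.png

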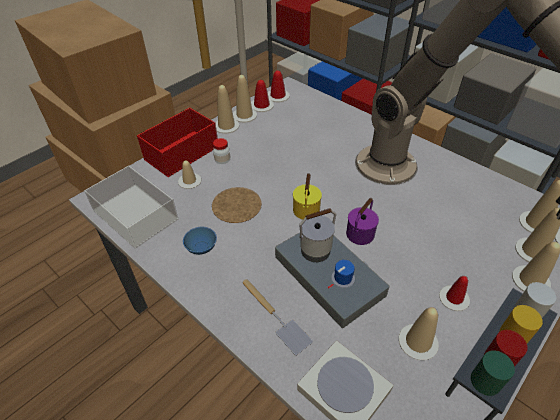

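View pics/top0.png

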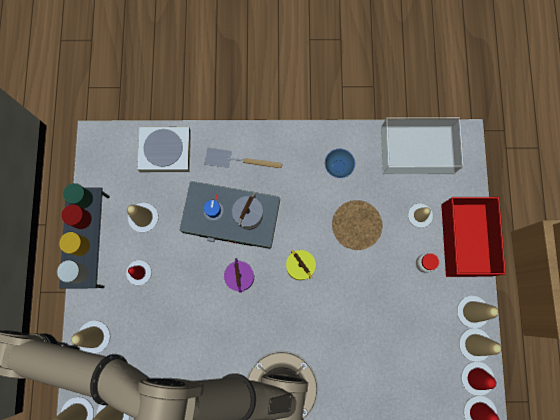

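The scene holds three pots with arched handles, at these pixels in the top view: aluminium on the warmer (247,210), purple on the table (238,276) and yellow on the table (301,264). I choose the aluminium one. The only blue cap is at (212,208), the mat is at (357,224), and the bowl at (340,163) is also blue but is not the cap.

```bash
cat > h.py <<'E'
from rig import *
import cv2,numpy as np
def ray(cam,uv,z,P=None):
    P=P or camera_params(cam); R=cv2.Rodrigues(P['rvec'])[0]; t=np.array(P['tvec']).ravel()
    c=-R.T@t; d=R.T@np.linalg.inv(P['K'])@np.array([*uv,1.]); return c+d*(z-c[2])/d[2]
def proj(cam,X,P=None):
    P=P or camera_params(cam)
    return cv2.projectPoints(np.float64(X).reshape(-1,1,3),P['rvec'],P['tvec'],P['K'],None)[0].reshape(-1,2)
E
python3 - <<'E'
from h import *
a=cv2.imread('pics/top0.png');b=cv2.imread('pics/scene0.png')
cv2.imwrite('pics/crop.png',np.vstack([cv2.resize(a[175:255,170:290],(720,480),interpolation=cv2.INTER_CUBIC)[:,:]]))
cv2.imwrite('pics/crop2.png',cv2.resize(b[195:325,265:395],(600,600),interpolation=cv2.INTER_CUBIC))
hsv=cv2.cvtColor(a,cv2.COLOR_BGR2HSV)
m=cv2.inRange(hsv,(10,70,60),(22,200,220)); m[:,:310]=0;m[:,400:]=0;m[:190]=0;m[260:]=0
ys,xs=np.nonzero(m);c=[(xs.min()+xs.max())/2,(ys.min()+ys.max())/2];print('mat',c,np.ptp(xs),np.ptp(ys),ray('top',c,5))
m=cv2.inRange(hsv,(100,120,60),(130,255,255)); m[:,:195]=0;m[:,230:]=0;m[:190]=0;m[225:]=0
ys,xs=np.nonzero(m);print('cap',xs.mean(),ys.mean(),xs.min(),xs.max(),ys.min(),ys.max(),ray('top',(xs.mean(),ys.mean()),118))
E
```

```text
mat [np.float64(356.5), np.float64(225.0)] 49 48 [ 554.44603495 -270.96893964    5.        ]
cap 211.4102564102564 207.97948717948717 204 219 200 217 [595.78274434 230.90470196 118.        ]
```

View pics/crop.png

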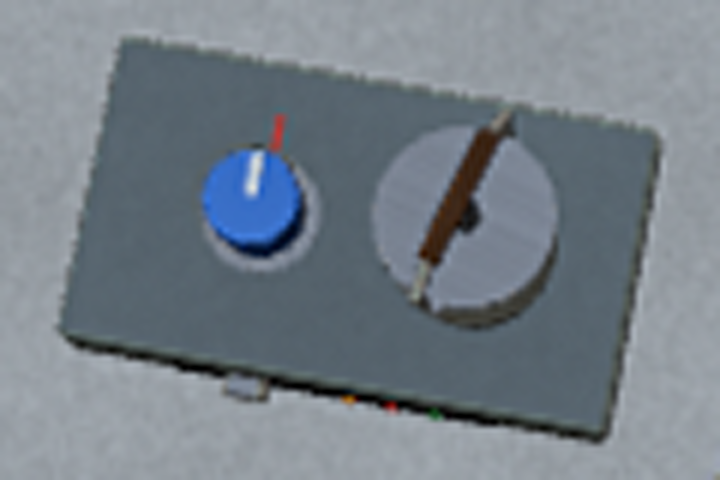

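View pics/crop2.png

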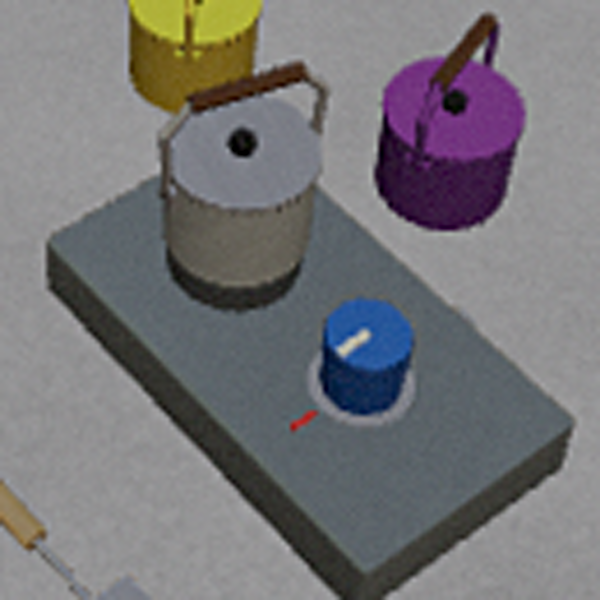

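The close crop confirms the aluminium pot: brown handle bar from crop (493,125) to (430,262), black knob at (468,215), standing on the warmer. The blue cap is centred at (253,202), and its stripe points along the red mark (+x).

```bash
python3 - <<'E'
from h import *
a=cv2.imread('pics/top0.png')
f=lambda u,v:((u+.5)/6+169.5,(v+.5)/6+174.5)
e=[ray('top',f(*p),235) for p in((493,125),(430,262))]
mid=(e[0]+e[1])/2;d=e[0]-e[1];print('bar',e,mid,np.linalg.norm(d),np.degrees(np.arctan2(d[1],d[0])))
print('cap',ray('top',f(253,202),122))
C=np.array([ray('top',f(*p),70) for p in((122,38),(660,130),(605,438),(62,328))]);print('w',C.mean(0),[np.linalg.norm(C[i]-C[i-1]) for i in range(4)])
yv=C[0]+C[3]-C[1]-C[2];yv/=np.linalg.norm(yv);xv=np.array([yv[1],-yv[0],0]);print('yaw',np.degrees(np.arctan2(xv[1],xv[0])))
w=C.mean(0);print('stand',w-67.5*yv,'neck',w+57.5*yv)
print('pot lid from top', ray('top',f(465,215),180))
# scene bar check (crop2 scale 600/130)
g=lambda u,v:((u+.5)*130/600+264.5,(v+.5)*130/600+194.5)
print('scene bar',[ray('scene',g(*p),235) for p in((303,72),(192,104))],'cap',ray('scene',g(368,330),122))
hsv=cv2.cvtColor(a,cv2.COLOR_BGR2HSV);m=cv2.inRange(hsv,(8,50,40),(26,230,240));m[:,:320]=0;m[:,395:]=0;m[:192]=0;m[258:]=0
ys,xs=np.nonzero(m);print(xs.min(),xs.max(),ys.min(),ys.max(),ray('top',(xs.mean(),ys.mean()),5))
s=sense();print(s['tool_pos'],s['ee_rot'].round(3) if hasattr(s['ee_rot'],'round') else s['ee_rot'])
E
```

```text
bar [array([612.98816209,  90.14338257, 235.        ]), array([540.13396979, 122.50506046, 235.        ])] [576.56106594 106.32422152 235.        ] 79.718326201706 -23.950691113675855
cap [594.08153744 229.25124872 122.        ]
w [586.41103477 173.0166681   70.        ] [np.float64(172.4785380899116), np.float64(316.8512086288548), np.float64(181.1055166706858), np.float64(316.0135176370652)]
yaw -10.897753089259789
stand [573.64969171 106.73395449  70.        ] neck [597.2818085  229.47972043  70.        ]
pot lid from top [575.35115708 107.60035679 180.        ]
scene bar [array([536.51770074, 122.63990667, 235.        ]), array([602.71071869,  89.9235902 , 235.        ])] cap [591.49295426 227.25615482 122.        ]
332 381 200 249 [ 555.87243718 -271.73290902    5.        ]
[158.24295704 655.66088084 230.43408587] [[-0.972  0.235 -0.   ]
 [ 0.235  0.972 -0.002]
 [-0.    -0.002 -1.   ]]
```

Call:
servo_tool(deltas=[{"slide": [0,0,-0.05]},{"slide": [0,0,-0.1]},{"slide": [-0.267,-0.218,-0.1],"yaw": 5},{"slide": [-0.267,-0.218,-0.1],"yaw": 10},{"slide": [-0.267,-0.218,-0.1],"yaw": 10},{"slide": [-0.267,-0.218,-0.1],"yaw": 10},{"slide": [-0.267,-0.218,-0.1],"yaw": 10},{"slide": [-0.267,-0.218,-0.1],"yaw": 10},{"slide": [-0.267,-0.218,-0.1],"yaw": 10}], claw=0)

```text
invalid input at $.deltas[0]: expected keys slide, yaw
```

Call:
servo_tool(deltas=[{"slide": [0,0,-0.05],"yaw": 0},{"slide": [0,0,-0.1],"yaw": 0},{"slide": [-0.267,-0.218,-0.1],"yaw": 5},{"slide": [-0.267,-0.218,-0.1],"yaw": 10},{"slide": [-0.267,-0.218,-0.1],"yaw": 10},{"slide": [-0.267,-0.218,-0.1],"yaw": 10},{"slide": [-0.267,-0.218,-0.1],"yaw": 10},{"slide": [-0.267,-0.218,-0.1],"yaw": 10},{"slide": [-0.267,-0.218,-0.1],"yaw": 10}], claw=0)

```text
time_s: 1.23
tool_pos: [368.8, 378.7, 331.3]
ee_rot: [[-0.914, 0.405, 0.0], [0.405, 0.914, -0.001], [-0.001, -0.0, -1.0]]
ft_force: [0.6, 0.1, 0.6]
opening: 85.5
finger_force: 0.0
```

Call:
servo_tool(deltas=[{"slide": [-0.06,-0.033,0],"yaw": 0},{"slide": [-0.12,-0.066,0],"yaw": 0},{"slide": [-0.18,-0.099,0],"yaw": 0},{"slide": [-0.24,-0.132,0],"yaw": 0},{"slide": [-0.299,-0.165,0.01],"yaw": 0},{"slide": [-0.299,-0.165,0.01],"yaw": 0},{"slide": [-0.299,-0.165,0.01],"yaw": 0},{"slide": [-0.299,-0.165,0.01],"yaw": 0},{"slide": [-0.299,-0.165,0.01],"yaw": 0}])

```text
time_s: 2.35
tool_pos: [574.2, 112.9, 321.3]
ee_rot: [[-0.918, 0.397, -0.0], [0.397, 0.918, 0.001], [0.001, 0.001, -1.0]]
ft_force: [-0.2, -0.1, 0.2]
opening: 85.6
finger_force: 0.0
```

```bash
python3 - <<'E'
from h import *
s=sense();print(s['tool_pos'],s['joint_pos'])
P=camera_params('wrist');im=read_camera('wrist')
cv2.imwrite('pics/w1.png',im[:,:,::-1])
print(P);np.save('pics/P1.npy',P,allow_pickle=True)
print(proj('wrist',[[575.5,106.5,235],[612,90,235],[540,122,235],[576,106,190]],P))
E
```

```text
[574.2154667  112.91222651 321.26819971] [-37.35899556  15.27282537  25.18570463  96.69045239  -6.91953399
  69.57440517  56.07608048]
{'K': array([[361.73437136,   0.        , 283.96834894],
       [  0.        , 361.73437136, 202.82335213],
       [  0.        ,   0.        ,   1.        ]]), 'rvec': array([-2.39679969, -1.57471262, -0.25328917]), 'tvec': array([-333.79738617, -526.28154697,  315.60158594])}
[[273.17856441 215.44963769]
 [272.76115861 268.5632434 ]
 [272.84567664 158.65584666]
 [274.35405744 196.71312011]]
```

View pics/w1.png

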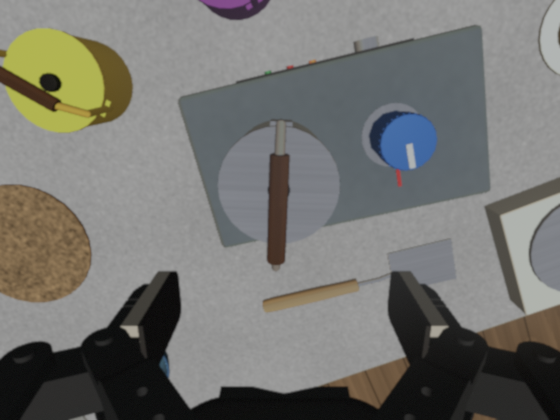

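The wrist view shows the bar from (279,154) to (276,264), with its middle at (277.5,209). The cap's top is at (408,141), with its stripe from (411,166) to (409,145).

```bash
python3 - <<'E'
from h import *
P=np.load('pics/P1.npy',allow_pickle=True).item()
e=[ray('',p,235,P) for p in((276,264),(279,154))];d=e[0]-e[1]
print(e,(e[0]+e[1])/2,np.linalg.norm(d),np.degrees(np.arctan2(d[1],d[0])))
print('cap',ray('',(408,141),122,P),'knobtop',ray('',(278,187),190,P))
m=(e[0]+e[1])/2-[574.2,112.9,0];print('slide xy',-.918*m[0]+.397*m[1],.397*m[0]+.918*m[1])
E
```

```text
[array([609.6169728 ,  93.55660196, 235.        ]), array([538.81109515, 126.82444969, 235.        ])] [574.21403397 110.19052582 235.        ] 78.23184775319166 -25.166289936849818
cap [594.33005492 233.96674333 122.        ] knobtop [569.83100907 111.85998084 190.        ]
slide xy -1.0885444371161954 -2.481725805975087
```

Call:
servo_tool(deltas=[{"slide": [-0.001,-0.003,0.03],"yaw": -0.5},{"slide": [-0.001,-0.003,0.06],"yaw": -0.5},{"slide": [-0.001,-0.003,0.08],"yaw": -0.5},{"slide": [-0.001,-0.003,0.095],"yaw": -0.5},{"slide": [-0.001,-0.003,0.105],"yaw": -0.5},{"slide": [-0.001,-0.003,0.105],"yaw": -0.5},{"slide": [-0.001,-0.003,0.105],"yaw": -0.5},{"slide": [-0.001,-0.003,0.105],"yaw": -0.5}])

```text
time_s: 3.4
tool_pos: [575.0, 107.7, 217.0]
ee_rot: [[-0.92, 0.392, 0.001], [0.392, 0.92, 0.001], [-0.001, 0.001, -1.0]]
ft_force: [0.4, -0.9, -0.4]
opening: 85.5
finger_force: 0.0
```

Call:
servo_tool(deltas=[{"slide": [0,0,0],"yaw": 0},{"slide": [0,0,0],"yaw": 0},{"slide": [0,0,0],"yaw": 0},{"slide": [0,0,0],"yaw": 0},{"slide": [0,0,0],"yaw": 0},{"slide": [0,0,0],"yaw": 0},{"slide": [0,0,0],"yaw": 0},{"slide": [0,0,0],"yaw": 0}], claw=1, grip_force=80)

```text
time_s: 4.4
tool_pos: [574.8, 107.7, 216.5]
ee_rot: [[-0.92, 0.392, 0.0], [0.392, 0.92, 0.0], [-0.0, 0.0, -1.0]]
ft_force: [-0.8, -0.6, 2.6]
opening: 10.3
finger_force: 77.7
```

Call:
servo_tool(deltas=[{"slide": [0,0,-0.005],"yaw": 0},{"slide": [0,0,-0.015],"yaw": 0},{"slide": [0,0,-0.03],"yaw": 0},{"slide": [0,0,-0.05],"yaw": 0},{"slide": [0,0,-0.07],"yaw": 0},{"slide": [0,0,-0.08],"yaw": 0},{"slide": [0,0,-0.08],"yaw": 0},{"slide": [0,0,-0.08],"yaw": 0}])

```text
time_s: 5.4
tool_pos: [574.0, 107.6, 295.6]
ee_rot: [[-0.92, 0.392, -0.001], [0.392, 0.92, -0.0], [0.001, -0.001, -1.0]]
ft_force: [0.6, -0.2, -3.9]
opening: 10.3
finger_force: 77.8
```

```bash
python3 - <<'E'
from h import *
s=sense();print(s['tool_pos'],s['opening'],s['ft_force'],s['ft_torque'],s['joint_pos'])
a=read_camera('scene');np.save('pics/P2.npy',camera_params('wrist'),allow_pickle=True);w=read_camera('wrist')
cv2.imwrite('pics/s2.png',np.hstack([cv2.resize(a[150:300,250:400],(400,400)),cv2.resize(w,(400,400))])[:,:,::-1])
E
```

```text
[574.04880453 107.64979679 295.56463808] 10.29298800543545 [ 0.56072901 -0.22562757 -3.94869391] [ 0.01478527 -0.05693576 -0.00965514] [-36.74325155  16.31742745  25.09721042  98.8034946   -7.45793711
  66.60246561  57.38048896]
```

View pics/s2.png

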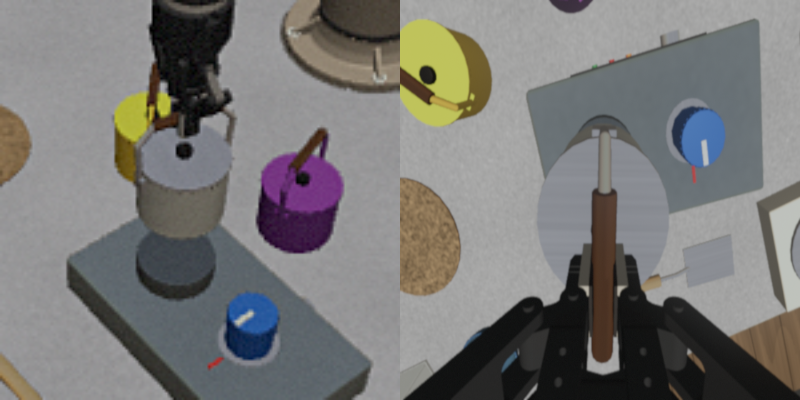

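The pot is lifted clear and hangs upright in the gripper: its lid is level in the scene view and the stand is empty beneath it. Now I carry it to the mat.

Call:
servo_tool(deltas=[{"slide": [-0.005,-0.014,0],"yaw": 0},{"slide": [-0.015,-0.042,0],"yaw": 0},{"slide": [-0.03,-0.084,0],"yaw": 0},{"slide": [-0.048,-0.13,0],"yaw": 0},{"slide": [-0.066,-0.178,0],"yaw": 0},{"slide": [-0.084,-0.226,0],"yaw": 0},{"slide": [-0.101,-0.272,0],"yaw": 0},{"slide": [-0.116,-0.314,0],"yaw": 0},{"slide": [-0.126,-0.342,0],"yaw": 0},{"slide": [-0.131,-0.356,0],"yaw": 0}])

```text
time_s: 6.75
tool_pos: [554.1, -274.3, 296.2]
ee_rot: [[-0.919, 0.395, -0.001], [0.395, 0.919, -0.001], [0.0, -0.001, -1.0]]
ft_force: [-0.4, -0.2, -3.9]
opening: 10.2
finger_force: 77.8
```

Call:
servo_tool(deltas=[{"slide": [0,0,0],"yaw": 0},{"slide": [0,0,0.02],"yaw": 0},{"slide": [0,0,0.05],"yaw": 0},{"slide": [0,0,0.08],"yaw": 0},{"slide": [0,0,0.11],"yaw": 0},{"slide": [0,0,0.135],"yaw": 0},{"slide": [0,0,0.15],"yaw": 0},{"slide": [0,0,0.15],"yaw": 0},{"slide": [0,0,0.15],"yaw": 0}])

```text
time_s: 7.88
tool_pos: [556.4, -271.2, 147.3]
ee_rot: [[-0.92, 0.391, 0.002], [0.391, 0.92, -0.0], [-0.002, 0.0, -1.0]]
ft_force: [0.2, -1.3, -4.0]
opening: 10.5
finger_force: 77.8
```

```bash
python3 - <<'E'
from h import *
s=sense();print(s['tool_pos'],s['opening'],s['ft_force'],s['joint_pos'])
a=read_camera('scene');w=read_camera('top')
cv2.imwrite('pics/s3.png',np.hstack([cv2.resize(a[110:260,180:330],(400,400)),cv2.resize(w[165:285,297:417],(400,400))])[:,:,::-1])
E
```

```text
[ 556.4360802  -271.19407646  147.3427558 ] 10.538363497644207 [ 0.1633713  -1.28511713 -3.95016011] [ -1.75149579  29.70686747  29.98441882 103.18417061 -18.36962052
  51.88044258 103.38474882]
```

View pics/s3.png

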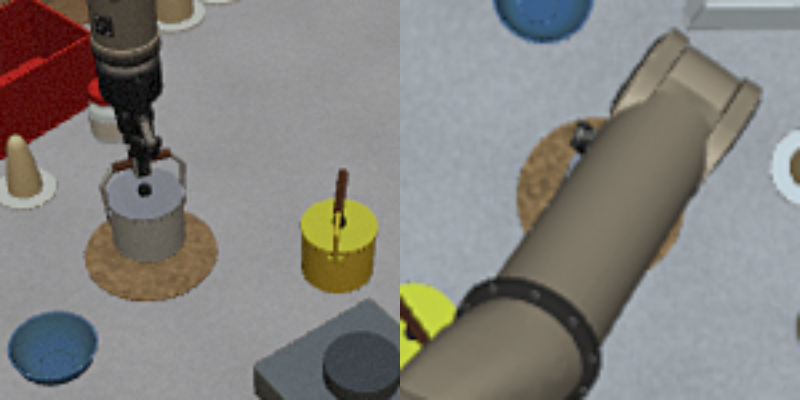

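The pot hangs about 24 mm above the mat, well within its rim. I lower it gently.

Call:
servo_tool(deltas=[{"slide": [0,0,0.008],"yaw": 0},{"slide": [0,0,0.015],"yaw": 0},{"slide": [0,0,0.019],"yaw": 0},{"slide": [0,0,0.022],"yaw": 0},{"slide": [0,0,0.024],"yaw": 0},{"slide": [0,0,0.024],"yaw": 0},{"slide": [0,0,0.024],"yaw": 0}])

```text
time_s: 8.85
tool_pos: [555.7, -272.0, 123.7]
ee_rot: [[-0.92, 0.392, 0.001], [0.392, 0.92, -0.0], [-0.001, 0.0, -1.0]]
ft_force: [-3.5, 1.3, 5.7]
opening: 10.5
finger_force: 79.0
```

Contact: the force changed from −4 to +5.7 N. I release, then rise.

Call:
servo_tool(deltas=[{"slide": [0,0,0],"yaw": 0},{"slide": [0,0,0],"yaw": 0},{"slide": [0,0,0],"yaw": 0},{"slide": [0,0,0],"yaw": 0},{"slide": [0,0,0],"yaw": 0},{"slide": [0,0,0],"yaw": 0},{"slide": [0,0,0],"yaw": 0},{"slide": [0,0,0],"yaw": 0}], claw=0)

```text
time_s: 9.85
tool_pos: [555.6, -271.1, 122.3]
ee_rot: [[-0.92, 0.392, -0.0], [0.392, 0.92, 0.0], [0.0, 0.0, -1.0]]
ft_force: [-1.4, -0.4, 0.3]
opening: 85.2
finger_force: 0.0
```

Call:
servo_tool(deltas=[{"slide": [0,0,-0.01],"yaw": 0},{"slide": [0,0,-0.03],"yaw": 0},{"slide": [0,0,-0.06],"yaw": 0},{"slide": [0,0,-0.1],"yaw": 0},{"slide": [0,0,-0.14],"yaw": 0},{"slide": [0,0,-0.17],"yaw": 0},{"slide": [0,0,-0.18],"yaw": 0},{"slide": [0,0,-0.18],"yaw": 0}])

```text
time_s: 10.85
tool_pos: [555.6, -271.2, 302.9]
ee_rot: [[-0.92, 0.392, 0.001], [0.392, 0.92, -0.0], [-0.001, 0.0, -1.0]]
ft_force: [-0.7, 0.2, -0.0]
opening: 85.2
finger_force: 0.0
```

Call:
servo_tool(deltas=[{"slide": [0.005,0.014,0],"yaw": 2},{"slide": [0.016,0.048,0],"yaw": 6},{"slide": [0.032,0.095,0],"yaw": 12},{"slide": [0.051,0.15,0],"yaw": 18},{"slide": [0.07,0.206,0],"yaw": 24},{"slide": [0.089,0.262,0],"yaw": 30},{"slide": [0.108,0.318,0],"yaw": 36},{"slide": [0.127,0.374,0],"yaw": 42},{"slide": [0.146,0.43,0],"yaw": 46},{"slide": [0.161,0.477,0],"yaw": 46}])

```text
time_s: 12.1
tool_pos: [593.2, 233.5, 300.4]
ee_rot: [[-0.358, 0.934, -0.003], [0.934, 0.358, -0.001], [-0.0, -0.003, -1.0]]
ft_force: [-0.4, 0.0, -0.1]
opening: 85.6
finger_force: 0.0
```

Call:
servo_tool(deltas=[{"slide": [0,0,0],"yaw": 0},{"slide": [0,0,0.02],"yaw": 0},{"slide": [0,0,0.05],"yaw": 0},{"slide": [0,0,0.07],"yaw": 0},{"slide": [0,0,0.07],"yaw": 0},{"slide": [0,0,0.07],"yaw": 0},{"slide": [0,0,0.07],"yaw": 0}])

```text
time_s: 12.98
tool_pos: [594.9, 230.6, 233.3]
ee_rot: [[-0.357, 0.934, 0.001], [0.934, 0.357, 0.001], [0.0, 0.002, -1.0]]
ft_force: [-0.4, 0.5, -0.8]
opening: 85.7
finger_force: 0.0
```

```bash
python3 - <<'E'
from h import *
s=sense();print(s['tool_pos'],s['ee_rot'],s['joint_pos'],s['ft_force'])
P=camera_params('wrist');w=read_camera('wrist');t=read_camera('top')
np.save('pics/P4.npy',P,allow_pickle=True)
print(proj('',[[594,231,122]],P))
cv2.imwrite('pics/w4.png',np.hstack([w,cv2.resize(t[180:270,312:402],(240,420*240//240))[:420]])[:,:,::-1])
hsv=cv2.cvtColor(w,cv2.COLOR_RGB2HSV);m=cv2.inRange(hsv,(100,130,120),(130,255,255))
n,l,st,c=cv2.connectedComponentsWithStats(m);
for i in range(1,n):
    if st[i][4]>200:print(st[i],c[i],ray('',c[i],122,P))
E
```

```text
[594.93083943 230.6320452  233.28769463] [[-3.56917375e-01  9.34134930e-01  1.38575470e-03]
 [ 9.34135944e-01  3.56916723e-01  7.00610066e-04]
 [ 1.59865309e-04  1.54454318e-03 -9.99998794e-01]] [-49.8463117   26.11512067  31.90890259  96.08846922 -15.27658461
  62.08738631   7.53905146] [-0.3985011   0.48724264 -0.79391054]
[[281.24253058 199.63758704]]
[ 249  160   72   71 3581] [283.08573024 194.24378665] [593.78994706 235.36091426 122.        ]
```

View pics/w4.png

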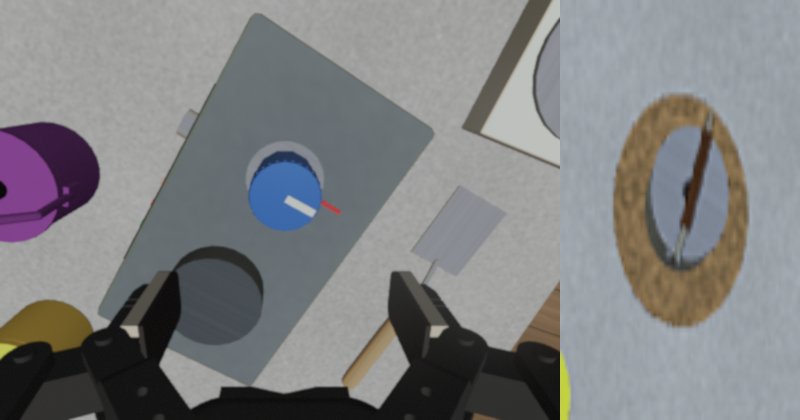

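The pot stands wholly on the mat with its handle up. The cap's top is centred at about (285,195), and the stripe points toward the red mark. Now I descend onto the cap's head.

Call:
servo_tool(deltas=[{"slide": [0.002,0,0.03],"yaw": 0},{"slide": [0.002,0,0.07],"yaw": 0},{"slide": [0.002,0,0.1],"yaw": 0},{"slide": [0.002,0,0.125],"yaw": 0},{"slide": [0.002,0,0.14],"yaw": 0},{"slide": [0.002,0,0.146],"yaw": 0},{"slide": [0.002,0,0.146],"yaw": 0},{"slide": [0.002,0,0.146],"yaw": 0}])

```text
time_s: 14.08
tool_pos: [594.3, 232.9, 87.3]
ee_rot: [[-0.357, 0.934, 0.002], [0.934, 0.357, 0.001], [0.0, 0.002, -1.0]]
ft_force: [0.5, 0.8, 0.0]
opening: 85.3
finger_force: 0.0
```

Call:
servo_tool(deltas=[{"slide": [0,0,0],"yaw": 0},{"slide": [0,0,0],"yaw": 0},{"slide": [0,0,0],"yaw": 0},{"slide": [0,0,0],"yaw": 0},{"slide": [0,0,0],"yaw": 0},{"slide": [0,0,0],"yaw": 0},{"slide": [0,0,0],"yaw": 0}], claw=1, grip_force=30)

```text
time_s: 14.95
tool_pos: [594.0, 232.8, 87.0]
ee_rot: [[-0.357, 0.934, 0.001], [0.934, 0.357, 0.001], [0.0, 0.001, -1.0]]
ft_force: [-0.6, 0.5, 5.6]
opening: 53.1
finger_force: 31.2
```

```bash
python3 - <<'E'
from rig import *
s=sense();print(s['tool_pos'],s['joint_pos'],s['ft_force'],s['ft_torque'],s['opening'])
E
```

```text
[593.98466588 232.838767    86.96764319] [-46.34396159  35.60543506  27.10939336 102.44781656 -21.28999525
  47.01175581  12.05310294] [-0.63803672  0.51670551  5.62855691] [-0.04289875  0.32610265  0.02682275] 53.05382663773775
```

Call:
servo_tool(deltas=[{"slide": [0,0,0],"yaw": 3},{"slide": [0,0,0],"yaw": 6},{"slide": [0,0,0],"yaw": 9},{"slide": [0,0,0],"yaw": 12},{"slide": [0,0,0],"yaw": 15},{"slide": [0,0,0],"yaw": 15}])

```text
time_s: 15.7
tool_pos: [594.7, 235.1, 87.0]
ee_rot: [[-0.107, 0.994, 0.003], [0.994, 0.107, 0.002], [0.002, 0.003, -1.0]]
ft_force: [1.9, 5.3, 2.8]
opening: 53.2
finger_force: 31.4
```

```bash
python3 - <<'E'
from rig import *
s=sense();print(s['tool_pos'],s['ee_rot'],s['joint_pos'][6],s['ft_force'],s['ft_torque'],s['opening'])
E
```

```text
[594.66709184 235.12168477  86.99818849] [[-0.10725888  0.99422731  0.00275398]
 [ 0.99422916  0.10725274  0.00228846]
 [ 0.00197988  0.00298354 -0.99999359]] -0.08361992416733355 [1.86707326 5.31708253 2.79582028] [ 1.10822471 -0.47093522  0.88894219] 53.17665528091615
```

Clockwise meets a resisting torque of 0.9 N·m, so I try counter-clockwise.

Call:
servo_tool(deltas=[{"slide": [0,0,0],"yaw": -5},{"slide": [0,0,0],"yaw": -10},{"slide": [0,0,0],"yaw": -15},{"slide": [0,0,0],"yaw": -20},{"slide": [0,0,0],"yaw": -25},{"slide": [0,0,0],"yaw": -30},{"slide": [0,0,0],"yaw": -30}])

```text
time_s: 16.58
tool_pos: [594.1, 232.6, 86.9]
ee_rot: [[-0.586, 0.81, 0.001], [0.81, 0.586, 0.001], [0.0, 0.001, -1.0]]
ft_force: [-0.2, 1.3, 5.8]
opening: 52.9
finger_force: 31.7
```

```bash
python3 - <<'E'
from rig import *
s=sense();print(s['tool_pos'],s['ee_rot'],s['joint_pos'][6],s['ft_force'],s['ft_torque'],s['opening'])
E
```

```text
[594.12763604 232.63486846  86.94150044] [[-5.86365170e-01  8.10046406e-01  8.41186638e-04]
 [ 8.10046793e-01  5.86364453e-01  9.60312464e-04]
 [ 2.84655717e-04  1.24449432e-03 -9.99999185e-01]] 24.299098082927078 [-0.17592591  1.31809694  5.79541896] [0.36941244 0.05587998 0.07614635] 52.86846109094441
```

Counter-clockwise it turns freely, at under 0.1 N·m, so the thread is right-hand. I keep turning.

Call:
servo_tool(deltas=[{"slide": [0,0,0],"yaw": -8},{"slide": [0,0,0],"yaw": -16},{"slide": [0,0,0],"yaw": -24},{"slide": [0,0,0],"yaw": -32},{"slide": [0,0,0],"yaw": -40},{"slide": [0,0,0],"yaw": -48},{"slide": [0,0,0],"yaw": -56},{"slide": [0,0,0],"yaw": -64},{"slide": [0,0,0],"yaw": -72},{"slide": [0,0,0],"yaw": -80}])

```text
time_s: 17.82
tool_pos: [593.5, 232.4, 86.9]
ee_rot: [[-0.898, -0.439, -0.0], [-0.439, 0.898, 0.0], [0.0, 0.0, -1.0]]
ft_force: [-1.8, 0.7, 7.3]
opening: 53.1
finger_force: 31.8
```

Call:
servo_tool(deltas=[{"slide": [0,0,0],"yaw": -3},{"slide": [0,0,0],"yaw": -3},{"slide": [0,0,0],"yaw": -3}])

```text
time_s: 18.2
tool_pos: [593.7, 232.3, 86.9]
ee_rot: [[-0.876, -0.482, -0.0], [-0.482, 0.876, -0.0], [0.0, -0.0, -1.0]]
ft_force: [-1.2, 0.7, 9.0]
opening: 53.4
finger_force: 31.9
```

```bash
python3 - <<'E'
from rig import *
s=sense();print(s['tool_pos'],s['ee_rot'],s['joint_pos'],s['ft_force'],s['ft_torque'],s['opening'])
E
```

```text
[593.65512137 232.27054635  86.91663745] [[-8.76064674e-01 -4.82193610e-01 -1.01156364e-04]
 [-4.82193604e-01  8.76064680e-01 -7.33919105e-05]
 [ 1.24008628e-04 -1.55191083e-05 -9.99999992e-01]] [-28.27113087  32.91376701   1.77705622 101.15174843  -1.34153489
  45.96197512  92.98235424] [-1.21028476  0.72540958  9.00044333] [0.10850652 0.43356823 0.12412081] 53.40147606543737
```

Call:
servo_tool(deltas=[{"slide": [0,0,0],"yaw": 0},{"slide": [0,0,-0.001],"yaw": 0},{"slide": [0,0,-0.002],"yaw": 0},{"slide": [0,0,-0.003],"yaw": 0},{"slide": [0,0,-0.004],"yaw": 0},{"slide": [0,0,-0.004],"yaw": 0}], grip_force=45)

```text
time_s: 18.95
tool_pos: [593.4, 232.4, 90.1]
ee_rot: [[-0.875, -0.484, -0.001], [-0.484, 0.875, -0.0], [0.001, -0.0, -1.0]]
ft_force: [0.1, -1.3, -1.4]
opening: 52.9
finger_force: 47.2
```

It has risen 3 mm carrying little more than the cap's own weight, so it is free. I lift it straight up.

Call:
servo_tool(deltas=[{"slide": [0,0,-0.005],"yaw": 0},{"slide": [0,0,-0.015],"yaw": 0},{"slide": [0,0,-0.03],"yaw": 0},{"slide": [0,0,-0.05],"yaw": 0},{"slide": [0,0,-0.07],"yaw": 0},{"slide": [0,0,-0.09],"yaw": 0},{"slide": [0,0,-0.099],"yaw": 0},{"slide": [0,0,-0.099],"yaw": 0},{"slide": [0,0,-0.099],"yaw": 0},{"slide": [0,0,-0.099],"yaw": 0}])

```text
time_s: 20.2
tool_pos: [593.2, 232.4, 188.4]
ee_rot: [[-0.875, -0.484, -0.001], [-0.484, 0.875, -0.001], [0.002, 0.0, -1.0]]
ft_force: [0.5, -0.2, -0.5]
opening: 52.8
finger_force: 47.3
```

```bash
python3 - <<'E'
from h import *
s=sense();print(s['tool_pos'],s['ft_force'],s['ft_torque'],s['opening'])
a=read_camera('scene');w=read_camera('wrist')
cv2.imwrite('pics/s5.png',np.hstack([cv2.resize(a[130:330,190:400],(420,400)),cv2.resize(w,(380,400))])[:,:,::-1])
E
```

```text
[593.16595584 232.4481766  188.40628144] [ 0.50127055 -0.15400873 -0.52479146] [-0.02744652  0.02910435 -0.01539414] 52.848105640212935
```

View pics/s5.png

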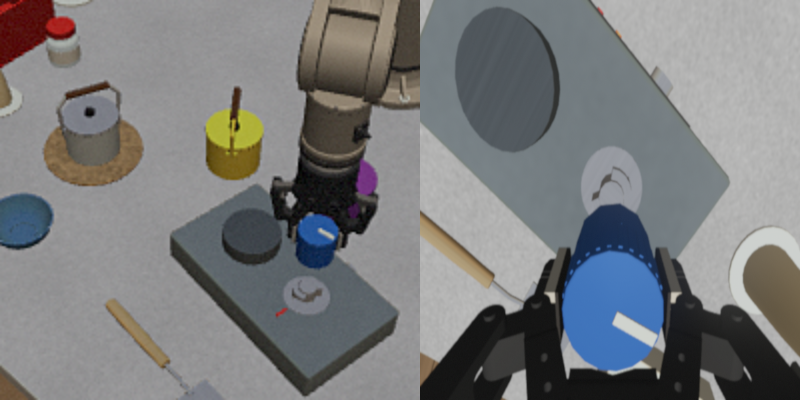

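The cap is upright in the gripper, about 100 mm up, and the neck is bare below it. The pot stands on the mat and the bystanders in view have not moved.

```bash
python3 -c "
from rig import *
print(job_done())"
```

```text
the job is handed in; nothing more can be done
None
```

The job is handed in: the pot stands upright on the cork mat, and the cap (right-hand thread, loosened counter-clockwise) is held upright about 100 mm above where it sat, at about 20 s of the 72 s.

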